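# Move a dried plaster sample to the next drying rail

### The job

On the drying rack, two plaster samples hang from hooks, the round one on one rail and the rectangular one on the other. Lift the round one by its wooden grip, carry it over the upturned stops at the inner rail ends and hang it on the rail of the rectangular one, between that rail's stop and the rectangular sample, so that it hangs freely and straight. Leave the rectangular one hanging where it is.

Things in the scene. Friction and masses are not known exactly. Their poses are not given: they have to be found in the camera images.
- rack: Fixed drying rack, yaw within 14 deg. Origin: centre of the 110x460x16 plywood base's underside, z up, -x to the robot. Two round steel rails, 10 thick, in line along its y, axis at z 168, x 0, each from a post (y +-213, top z 178) to y +-20, where it bends up into an end stop 14 high above the rail top; 30 gap between the stops. On a rail, a hanger's grip centre is at z 207, x 0 of the rack (mm)
- round_grip (a point): Round sample's hanger (to move): centre of its wooden grip block, 12 (x, across rail) x 28 (y, along rail) x 56 tall. Below: C-shaped aluminium hook, inverted-V roof (underside 32 below this point, self-centring) over the rail, back leg 25 to +x, foot 94 below passing under the rail; plaster disc 46 dia, 20 thick, 98 to 144 below. Lift 14 to 50 clears stops and foot. 0.16 kg; axes as the rack's (mm)
- plate_grip (a point): Rectangular sample's hanger (stays): centre of the wooden grip block of a hanger of the same make, with a rectangular plaster tile 70 wide (y) x 56 tall x 14 mm in place of the disc. It hangs on the other rail than the round one, 145 to 165 mm from the rack's middle, as the round one does on its own rail; the round one belongs about 60 mm from the middle.
There are look-alikes about, which are no part of the job. Leave any blue, pink or red look-alike of the part that bears plate_grip alone.

How it is judged:
At the end, for the whole second after the job is handed in: Both samples hang seated on the same rail (grips within 8 mm of hanging height and 12 mm of the rail's line), the round one between inner stop and rectangular one, upright and in line with the rail within 11 degrees; the rectangular one within 30 mm of its start (((y of round_grip in the frame of rack between 0.025 and 0.125 m and y of plate_grip in the frame of rack above 0.025 m) or (y of round_grip in the frame of rack between -0.125 and -0.025 m and y of plate_grip in the frame of rack below -0.025 m)) and z of round_grip in the frame of rack between 0.199 and 0.215 m and x of round_grip in the frame of rack between -0.012 and 0.012 m and angle between each of round_grip, plate_grip's own z axis and vertical below 0.2 rad and angle between the y axis of each of round_grip, plate_grip and the y axis of rack, either way round below 0.2 rad and z of plate_grip in the frame of rack between 0.199 and 0.215 m and x of plate_grip in the frame of rack between -0.012 and 0.012 m and distance of plate_grip from where it was at the start of the episode below 0.03 m); the robot touches nothing.
It fails at once if the rectangular sample is moved more than 40 mm from its place (distance of plate_grip from where it was at the start of the episode above 0.04 m).
It also fails if it takes over 38 s, if anything falls off the work surface, if the arm or the gripper's body presses on something with over 40 N, if the wrist force passes 120 N, or if a joint passes its speed limit or range.

### The arm

A 6-joint arm with a two-finger parallel gripper is mounted at the origin on a cart in front of the work surface, level with it; the furniture and walls round the work are solid. World frame = base frame: x ahead of the robot, y to its left, z up, the work surface at z = 0. Lengths are in m, angles in rad, forces in N, time in s.
With the tool pointing down it reaches from about 0.35 to 0.975 m from the base axis. Payload 4.9 kg.
Tool frame: the origin (TCP) lies at the very end of the fingers, on their centre line; the grasp point (between the pads) lies 19 mm behind it; x points along the fingers, z is the direction in which the jaws open and shut, and the axes are right-handed (so a half turn about x gives the same grasp; the last joint's range is limited). The gripper opens to 85 mm and grips with 20 to 120 N. Pads are 22 mm wide; open, the fingers measure 114 mm over their backs; the gripper's body (76 mm by 85 mm) begins 54 mm behind the grasp point. The pads swing forward as they close: fully open they stand 13 mm farther back than shut.
Start: joints at [-1.288, 0.053, 1.613, -0, 1.476, -0.119], TCP at [0.244, -0.575, 0.231] pointing down, gripper open.
Joint ranges: [-3.01, 3.01], [-1.01, 2.22], [0.06, 2.58], [-1.02, 4.17], [0.09, 2.62], [-3.14, 3.14]. Speed limits (rad/s): [2.57, 2.57, 3.14, 3.14, 3.14, 3.14].

### API

Orientations are given as a unit quaternion [w, x, y, z].
In Python, from plant import manip, viewer gives the robot as it stands.
- The arm moves only by the shell command python3 -m inch 'ROWS'. ROWS is JSON, a list of rows, each an object with "fingers": the opening, from -1 (shut) to 1 (fully open), so that 0 is half open; "delta_pos": the shift along the tool's x, y, z in cm, a list of three; "twist": the turn, a rotation vector about the tool's x, y, z in degrees, a list of three. A call has 1 to 5 rows; each row shifts and turns the commanded pose from where the row before left it, along the tool's axes as they then stand; what a row does not reach is not made up. A row lasts 1/8 s, in which the tool goes at most 62.5 mm and 10.7 degrees, less where a joint would pass 70% of its speed; a pose out of reach is approached as far as the arm can. A call is refused whole if a number of a shift passes 6.25 or a number of a turn 10.7, either way. A call with a gripper value outside its range is refused whole. The fingers move at their own pace and stop on an object; the grip force is fixed at half the most. Time passes only in rows, so rows that do not move let the fingers close. It gives the time, the measured TCP pose, the force and the opening at its end, in the units of the state.
- manip.state(): the state, without advancing time (a new reading comes with each control period).
- viewer.grab_frame(name): name is "scene" or "top" or "wrist"; returns a dict with "pixels" (384x512x3 uint8, blue, green, red), "range_z" (384x512 float32, m along the optical axis (not along the pixel's ray), 0 where there is no reading), "K" (3x3 intrinsics, pixels), "pose" (4x4, takes a point from camera to world coordinates). Camera axes: x right, y down, z forward; pixel columns grow to the right and rows downward; lengths in m; the calibration is good to about 2 mm. A picture is of the moment at which its call begins.
- manip.job_done(): hands the job in, once; it reports no verdict.
The state is a dict: "time": time; "joint_pos": joint angles; "joint_vel": joint speeds; "joint_efforts": joint torques, N m; "tool_pos": TCP position; "tool_rot": TCP orientation; "contact_force": force on the tool from outside, world axes, zero at the start; "ft_torque": the same for the moment, N m; "gripper_width": opening from 0.0 (shut) to 1.0 (fully open).
Only numpy, scipy, OpenCV 4.12 (cv2) and the standard library are available. Lean on these libraries where they do the work, as an engineer would, in place of code of your own. Each camera call takes 0.05 s, during which the arm holds its last target.

## Working session

There is one attempt and no reset: what is moved stays moved. The work goes in short steps, Python scripts to look and compute and a shell command to move; the robot and the scene stay as the last step left them, time stands still between calls to the robot, and variables do not carry over. Pictures are saved under pics/ and viewed, and the job is handed in when it is done.

```bash
ls; mkdir -p pics; python3 - <<'E'
from plant import manip, viewer
import cv2,numpy as np
for n in ["scene","top"]:
    f=viewer.grab_frame(n); cv2.imwrite(f"pics/{n}0.png",f["pixels"]); np.savez(f"{n}0.npz",**f)
    print(n,f["K"].round(1).tolist(),f["pose"].round(3).tolist())
print(manip.state())
E
```

```text
pics
scene [[419.3, 0.0, 255.5], [0.0, 419.3, 181.3], [0.0, 0.0, 1.0]] [[-0.693, -0.543, 0.475, 0.068], [-0.721, 0.512, -0.467, 0.509], [0.01, -0.666, -0.746, 0.87], [0.0, 0.0, 0.0, 1.0]]
top [[470.3, 0.0, 258.2], [0.0, 470.3, 182.6], [0.0, 0.0, 1.0]] [[-0.019, -0.988, 0.154, 0.339], [-1.0, 0.021, 0.01, 0.065], [-0.013, -0.154, -0.988, 1.385], [0.0, 0.0, 0.0, 1.0]]
{'time': 0.1, 'joint_pos': array([-1.28803327e+00,  5.33233207e-02,  1.61413514e+00, -5.61553432e-05,
        1.47598842e+00, -1.19003532e-01]), 'joint_vel': array([-0.00072514, -0.00024823, -0.00282908, -0.00011354, -0.00013149,
       -0.00100185]), 'joint_efforts': array([ 3.98727625e-04, -3.94900596e+01, -3.71364856e+01, -2.57010959e-05,
        3.89219524e-03, -1.31376203e-05]), 'tool_pos': array([ 0.24423152, -0.57470427,  0.23017869]), 'tool_rot': array([ 0.58920092,  0.39058515,  0.59022632, -0.38976712]), 'contact_force': array([0.57352734, 0.24531085, 0.51825527]), 'ft_torque': array([-0.00016202, -0.0107515 , -0.00066355]), 'gripper_width': 1.0013686303594191}
```

View pics/scene0.png

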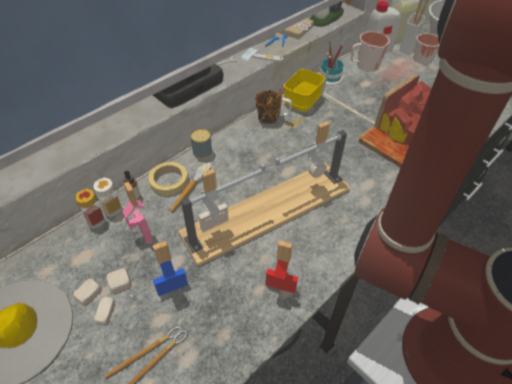

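View pics/top0.png

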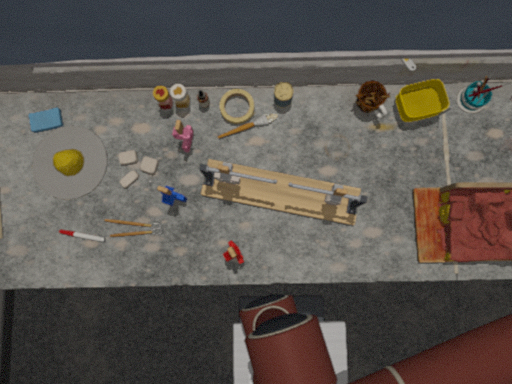

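```bash
cat > h.py <<'E'
import numpy as np,cv2
def cloud(f):
    z=f["range_z"];K=f["K"];v,u=np.indices(z.shape)
    p=np.stack([(u-K[0,2])/K[0,0]*z,(v-K[1,2])/K[1,1]*z,z],-1)
    P=f["pose"]; w=p@P[:3,:3].T+P[:3,3]; w[z<=0]=np.nan; return w
def proj(f,p):
    P=f["pose"];q=(np.asarray(p)-P[:3,3])@P[:3,:3]; q=q@f["K"].T; return q[...,:2]/q[...,2:]
E
python3 - <<'E'
from h import *
f=np.load("top0.npz");g=np.load("scene0.npz")
a=cv2.resize(g["pixels"][110:265,170:360],None,fx=4,fy=4,interpolation=3);cv2.imwrite("pics/s_z.png",a)
a=cv2.resize(f["pixels"][140:230,190:375],None,fx=4,fy=4,interpolation=3);cv2.imwrite("pics/t_z.png",a)
for n,d in(("top",f),("scene",g)):
    w=cloud(d).reshape(-1,3); hsv=cv2.cvtColor(d["pixels"],cv2.COLOR_BGR2HSV).reshape(-1,3)
    m=(w[:,2]>.15)&(w[:,2]<.26)&(w[:,0]>.35)&(w[:,0]<.75)&(abs(w[:,1])<.4)
    q=w[m]; 
    wood=m&(w[:,2]>.19)
    pts=w[wood]
    lab=pts[:,1]>pts[:,1].mean()
    for s in(True,False):
        r=pts[lab==s]; print(n,s,len(r),np.median(r,0).round(4),r.min(0).round(3),r.max(0).round(3))
    rr=q[(q[:,2]<.185)]; print(len(rr),rr.min(0),rr.max(0))
    c=rr[:,:2].mean(0);u,s,vt=np.linalg.svd(rr[:,:2]-c);print("axis",c,vt[0],s[:2], "x at")
    # base top
    b=w[(w[:,2]>.010)&(w[:,2]<.024)&(w[:,0]>.35)&(w[:,0]<.7)&(w[:,1]<.3)&(w[:,1]>-.3)]
    print("base",len(b),b.min(0) if len(b) else 0,b.max(0) if len(b) else 0)
    print("zrail",np.percentile(rr[:,2],[5,50,95]))
E
```

```text
top True 85 [0.5567 0.1638 0.2319] [0.552 0.15  0.191] [0.565 0.178 0.239]
top False 88 [ 0.4928 -0.1267  0.2319] [ 0.486 -0.142  0.19 ] [ 0.501 -0.114  0.24 ]
929 [ 0.35002188 -0.20352453  0.15016866] [0.69947519 0.33832755 0.18481198]
axis [0.5324209  0.05913645] [0.23087545 0.97298331] [5.15663115 1.51936913] x at
base 4384 [ 0.37425312 -0.21944269  0.01000172] [0.69919542 0.2979351  0.02395843]
zrail [0.15737508 0.17187553 0.18190076]
scene True 236 [0.5541 0.1682 0.2189] [0.549 0.153 0.19 ] [0.566 0.18  0.236]
scene False 190 [ 0.4898 -0.1228  0.2172] [ 0.483 -0.142  0.19 ] [ 0.502 -0.111  0.237]
1463 [ 0.35020645 -0.20388311  0.15009638] [0.69869348 0.34166411 0.18491141]
axis [0.52736952 0.10206609] [0.18494011 0.98274979] [6.59086979 2.19850639] x at
base 5408 [ 0.36207777 -0.22005877  0.01000346] [0.69935281 0.29980714 0.02386375]
zrail [0.1542844  0.17129005 0.18211103]
```

```bash
python3 - <<'E'
from h import *
f=np.load("top0.npz")
w=cloud(f)
hsv=cv2.cvtColor(f["pixels"],cv2.COLOR_BGR2HSV)
m=((w[...,2]>.008)&(w[...,2]<.024)&(hsv[...,1]>60)&(hsv[...,0]<30)).astype(np.uint8)
n,l,st,c=cv2.connectedComponentsWithStats(m); 
for i in range(1,n):
    if st[i,4]>300: 
        p=w[l==i][:,:2].astype(np.float32); print(st[i],cv2.minAreaRect(p))
E
```

```text
[ 201  164  155   61 4084] ((0.5261586904525757, 0.014894261956214905), (0.4569896459579468, 0.11019712686538696), 77.60455322265625)
[ 413  187   58   75 2097] ((0.42095306515693665, -0.44709959626197815), (0.14659862220287323, 0.21440201997756958), 89.62915802001953)
```

View pics/s_z.png

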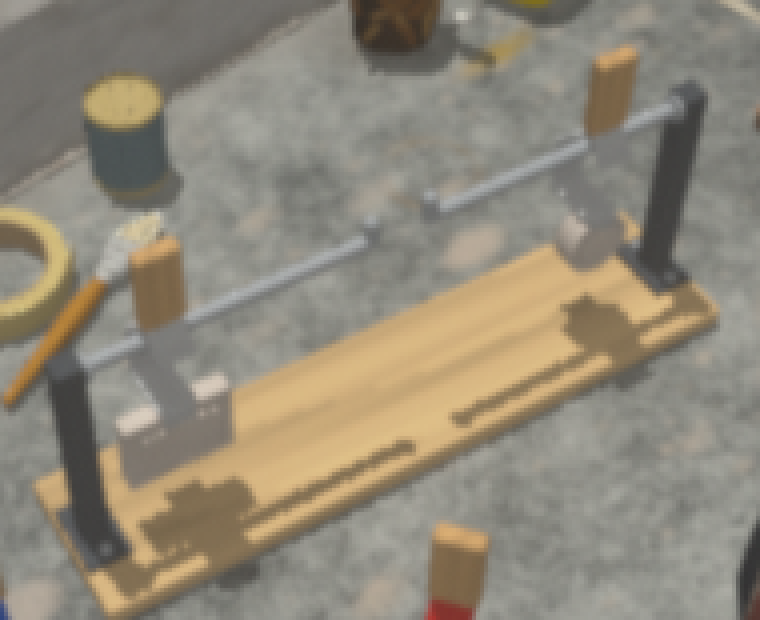

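View pics/t_z.png

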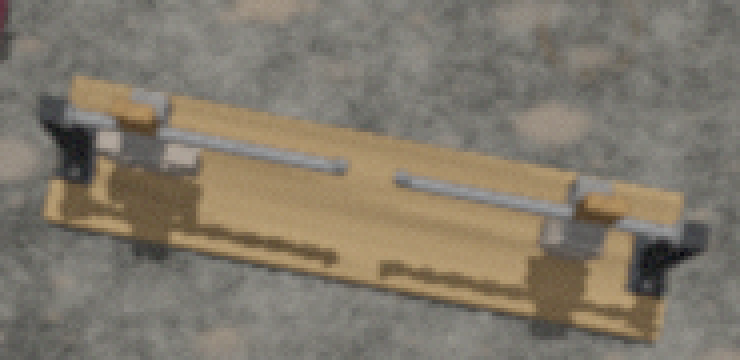

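```bash
cat >> h.py <<'E'
from scipy.spatial.transform import Rotation as R
def plan(st,target,yaw_deg):
    q=st["tool_rot"];r=R.from_quat([q[1],q[2],q[3],q[0]])
    a=np.radians(yaw_deg);best=None
    for s in(1,-1):
        z=s*np.array([np.cos(a),np.sin(a),0]);x=np.array([0,0,-1.]);y=np.cross(z,x)
        t=R.from_matrix(np.stack([x,y,z],1)); tw=(r.inv()*t).as_rotvec(degrees=True)
        d=r.inv().apply(np.asarray(target)-st["tool_pos"])*100
        print("twist deg",tw.round(2)," delta cm",d.round(3), "after-turn cm",t.inv().apply(np.asarray(target)-st["tool_pos"]).round(4)*100)
    print("R",r.as_matrix().round(3).tolist(),"joints",st["joint_pos"].round(3),"pos",st["tool_pos"].round(4))
E
python3 - <<'E'
from h import *
from plant import manip
w=cloud(np.load("top0.npz")).reshape(-1,3)
m=(w[:,0]>.2)&(w[:,0]<.7)&(w[:,1]<-.24)&(w[:,1]>-.8)
print(np.nanmax(w[m,2]), w[m][np.nanargmax(w[m,2])])
plan(manip.state(),[.4945,-.128,.30],-12.4)
E
```

```text
0.6041269764348367 [ 0.20022149 -0.28380398  0.60412698]
twist deg [-54.58  -0.09  -0.06]  delta cm [ -6.918  40.503 -31.339] after-turn cm [-6.98 49.   14.85]
twist deg [ 1.2542e+02 -7.0000e-02  1.1000e-01]  delta cm [ -6.918  40.503 -31.339] after-turn cm [ -6.98 -49.   -14.85]
R [[-0.001, 0.92, 0.391], [0.002, 0.391, -0.92], [-1.0, 0.0, -0.002]] joints [-1.288  0.053  1.614 -0.     1.476 -0.119] pos [ 0.2442 -0.5747  0.2302]
```

```bash
python3 -m inch '[{"fingers":1,"delta_pos":[-3.5,0,0],"twist":[-9.1,0,0]},{"fingers":1,"delta_pos":[-3.5,0,0],"twist":[-9.1,0,0]},{"fingers":1,"delta_pos":[0,0,0],"twist":[-9.1,0,0]},{"fingers":1,"delta_pos":[0,0,0],"twist":[-9.1,0,0]},{"fingers":1,"delta_pos":[0,0,0],"twist":[-9.1,0,0]}]' ; python3 -m inch '[{"fingers":1,"delta_pos":[0,0,0],"twist":[-9.1,0,0]},{"fingers":1,"delta_pos":[0,4.5,1.4],"twist":[0,0,0]},{"fingers":1,"delta_pos":[0,4.5,1.4],"twist":[0,0,0]},{"fingers":1,"delta_pos":[0,4.5,1.4],"twist":[0,0,0]},{"fingers":1,"delta_pos":[0,4.5,1.4],"twist":[0,0,0]}]'
python3 - <<'E'
from h import *
from plant import manip
plan(manip.state(),[.4945,-.128,.30],-12.4)
E
```

```text
time: 0.72
tool_pos: [0.2443, -0.5749, 0.3007]
tool_rot: [0.695, 0.13, 0.695, -0.13]
contact_force: [0.1, -0.8, -0.1]
gripper_width: 0.999
time: 1.35
tool_pos: [0.3381, -0.4098, 0.3007]
tool_rot: [0.703, 0.077, 0.703, -0.076]
contact_force: [1.4, 0.1, 0.2]
gripper_width: 1.003
twist deg [ 0.   -0.03 -0.04]  delta cm [ 0.085 30.884  9.224] after-turn cm [ 0.07 30.88  9.22]
twist deg [-1.8e+02  7.0e-02 -5.0e-02]  delta cm [ 0.085 30.884  9.224] after-turn cm [  0.07 -30.88  -9.22]
R [[-0.0, 0.215, 0.977], [0.001, 0.977, -0.215], [-1.0, 0.001, -0.001]] joints [-1.021 -0.204  1.742  0.     1.605 -0.805] pos [ 0.3381 -0.4098  0.3007]
```

```bash
python3 -m inch '[{"fingers":1,"delta_pos":[0,5.1,1.5],"twist":[0,0,0]},{"fingers":1,"delta_pos":[0,5.1,1.5],"twist":[0,0,0]},{"fingers":1,"delta_pos":[0,5.1,1.5],"twist":[0,0,0]},{"fingers":1,"delta_pos":[0,5.1,1.5],"twist":[0,0,0]},{"fingers":1,"delta_pos":[0,5.1,1.5],"twist":[0,0,0]}]' ; python3 -m inch '[{"fingers":1,"delta_pos":[0,5.1,1.5],"twist":[0,0,0]},{"fingers":1,"delta_pos":[0,0,0],"twist":[0,0,0]}]'
python3 - <<'E'
from h import *
from plant import manip,viewer
plan(manip.state(),[.4945,-.128,.30],-12.4)
f=viewer.grab_frame("wrist");np.savez("wrist1.npz",**f);cv2.imwrite("pics/w1.png",f["pixels"])
w=cloud(f).reshape(-1,3)
m=(w[:,2]>.225)&(w[:,2]<.245);p=w[m];print(len(p))
print(np.median(p,0),p.min(0),p.max(0),cv2.minAreaRect(p[:,:2].astype(np.float32)))
m=(w[:,2]>.165)&(w[:,2]<.176);print("rail",m.sum());p=w[m]
u=[-.2147,.9767]
print(np.c_[p[:,:2]@np.array([.9767,-.2147]),p[:,:2]@np.array([.2147,.9767])][::max(1,len(p)//30)].round(3).tolist())
E
```

```text
time: 1.98
tool_pos: [0.466, -0.1767, 0.3009]
tool_rot: [0.703, 0.076, 0.703, -0.076]
contact_force: [1.2, -0.9, -0.2]
gripper_width: 1.0
time: 2.22
tool_pos: [0.4919, -0.129, 0.3007]
tool_rot: [0.703, 0.075, 0.704, -0.074]
contact_force: [-0.6, 0.4, 0.1]
gripper_width: 0.998
twist deg [ 0.33 -0.06 -0.03]  delta cm [0.073 0.153 0.233] after-turn cm [0.07 0.15 0.23]
twist deg [-1.7967e+02  5.0000e-02 -9.0000e-02]  delta cm [0.073 0.153 0.233] after-turn cm [ 0.07 -0.15 -0.23]
R [[-0.001, 0.209, 0.978], [0.001, 0.978, -0.209], [-1.0, 0.001, -0.001]] joints [-0.403 -0.261  1.789  0.     1.614 -0.193] pos [ 0.4919 -0.129   0.3007]
527
[ 0.49504724 -0.1246973   0.2342781 ] [ 0.48671018 -0.14043605  0.22509792] [ 0.50296492 -0.11273151  0.23652458] ((0.49494463205337524, -0.1265634000301361), (0.027007313445210457, 0.011931920424103737), 77.89278411865234)
rail 1934
[[0.506, 0.106], [0.511, 0.1], [0.51, 0.095], [0.508, 0.091], [0.506, 0.086], [0.515, 0.082], [0.515, 0.077], [0.514, 0.072], [0.512, 0.067], [0.51, 0.062], [0.514, 0.056], [0.508, 0.05], [0.513, 0.045], [0.515, 0.039], [0.513, 0.034], [0.511, 0.029], [0.509, 0.023], [0.508, 0.017], [0.507, 0.011], [0.507, 0.006], [0.512, -0.0], [0.519, -0.006], [0.502, -0.009], [0.499, -0.013], [0.521, -0.016], [0.522, -0.021], [0.522, -0.025], [0.511, -0.058], [0.512, -0.066], [0.506, -0.072], [0.517, -0.076]]
```

View pics/w1.png

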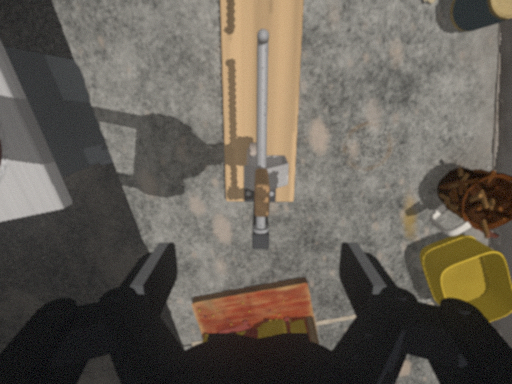

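```bash
python3 -m inch '[{"fingers":1,"delta_pos":[0,0.3,0.25],"twist":[0,0,0]},{"fingers":1,"delta_pos":[3,0,0],"twist":[0,0,0]},{"fingers":1,"delta_pos":[3,0,0],"twist":[0,0,0]},{"fingers":1,"delta_pos":[3,0,0],"twist":[0,0,0]},{"fingers":1,"delta_pos":[1.9,0,0],"twist":[0,0,0]}]' ; python3 -m inch '[{"fingers":1,"delta_pos":[0,0,0],"twist":[0,0,0]}]'
python3 - <<'E'
from h import *
from plant import manip,viewer
plan(manip.state(),[.495,-.1266,.191],-12.2)
f=viewer.grab_frame("scene");cv2.imwrite("pics/s2.png",cv2.resize(f["pixels"][80:290,150:430],None,fx=2.8,fy=2.8))
E
```

```text
time: 2.9
tool_pos: [0.4933, -0.1304, 0.1905]
tool_rot: [0.702, 0.077, 0.704, -0.077]
contact_force: [-0.3, 0.1, 0.3]
gripper_width: 1.002
time: 3.02
tool_pos: [0.4932, -0.1298, 0.1907]
tool_rot: [0.702, 0.077, 0.704, -0.076]
contact_force: [0.5, -0.3, 0.0]
gripper_width: 0.996
twist deg [-0.26 -0.19 -0.03]  delta cm [-0.035  0.349  0.109] after-turn cm [-0.03  0.35  0.11]
twist deg [ 1.7974e+02 -5.0000e-02  2.9000e-01]  delta cm [-0.035  0.349  0.109] after-turn cm [-0.03 -0.35 -0.11]
R [[-0.003, 0.216, 0.976], [0.001, 0.976, -0.216], [-1.0, 0.001, -0.003]] joints [-0.403 -0.196  1.918 -0.     1.424 -0.186] pos [ 0.4932 -0.1298  0.1907]
```

View pics/s2.png

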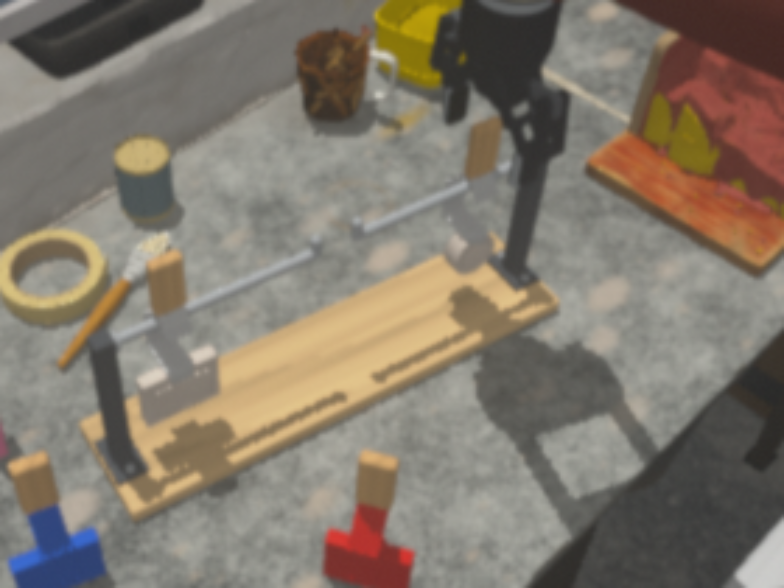

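```bash
python3 - <<'E'
from h import *
from plant import manip,viewer
f=viewer.grab_frame("scene");im=f["pixels"].copy()
big=cv2.resize(im[60:200,260:400],None,fx=4.2,fy=4.2,interpolation=3)
s=manip.state();p=s["tool_pos"]
for q,c in((p,(0,0,255)),(p+[0,0,.019],(0,255,0)),(np.array([.495,-.1266,.207]),(255,0,0)),(np.array([.495,-.1266,.235]),(255,255,0)),(p+[.0425*.977,-.0425*.216,.013],(255,0,255)),(p+[-.0425*.977,.0425*.216,.013],(255,0,255))):
    uv=(proj(f,q)-[260,60]+.5)*4.2; cv2.circle(big,tuple(int(v) for v in uv),3,c,-1)
cv2.imwrite("pics/s3.png",big)
g=viewer.grab_frame("wrist");cv2.imwrite("pics/w3.png",g["pixels"])
w=cloud(g).reshape(-1,3);m=(w[:,2]>.225)&(w[:,2]<.245)&(np.hypot(w[:,0]-.495,w[:,1]+.1266)<.025);print(m.sum(),cv2.minAreaRect(w[m][:,:2].astype(np.float32)))
E
```

```text
1720 ((0.4948720633983612, -0.1269739866256714), (0.029486004263162613, 0.011969721876084805), 77.71825408935547)
```

View pics/s3.png

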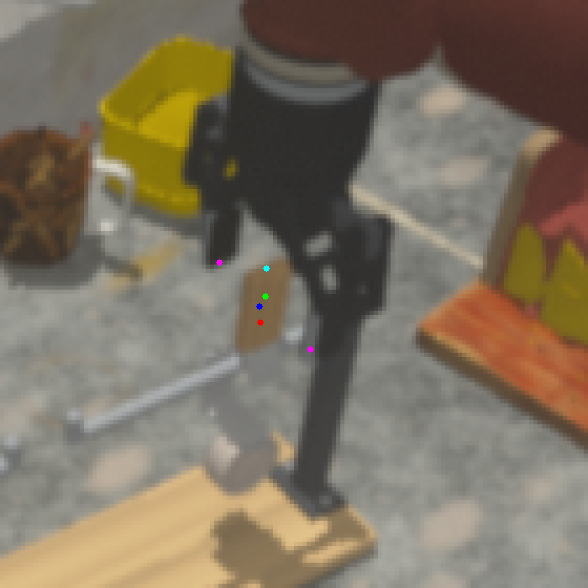

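View pics/w3.png

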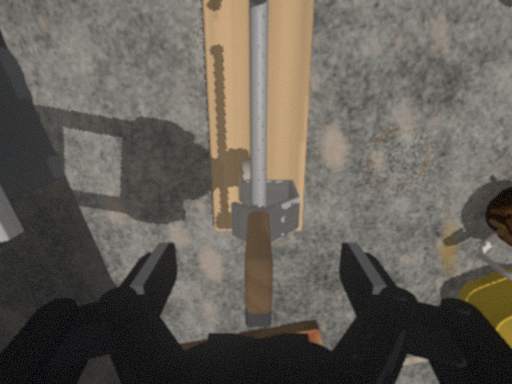

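```bash
python3 -m inch '[{"fingers":1,"delta_pos":[0,0.3,0.1],"twist":[0,0,0]},{"fingers":1,"delta_pos":[0,0,0],"twist":[0,0,0]},{"fingers":1,"delta_pos":[0,0,0],"twist":[0,0,0]}]' 
python3 - <<'E'
from h import *
from plant import manip,viewer
plan(manip.state(),[.495,-.1268,.191],-12.2)
E
```

```text
time: 3.55
tool_pos: [0.4961, -0.1266, 0.1927]
tool_rot: [0.703, 0.076, 0.703, -0.076]
contact_force: [-0.3, -0.6, -0.3]
gripper_width: 0.998
twist deg [-0.16  0.04  0.01]  delta cm [ 0.172 -0.039 -0.107] after-turn cm [ 0.17 -0.04 -0.11]
twist deg [ 1.7984e+02  1.0000e-02 -6.0000e-02]  delta cm [ 0.172 -0.039 -0.107] after-turn cm [0.17 0.04 0.11]
R [[0.001, 0.214, 0.977], [-0.0, 0.977, -0.214], [-1.0, -0.0, 0.001]] joints [-0.395 -0.196  1.913 -0.     1.423 -0.18 ] pos [ 0.4961 -0.1266  0.1927]
```

```bash
python3 -m inch '[{"fingers":-1,"delta_pos":[0.1,0,-0.05],"twist":[0,0,0]},{"fingers":-1,"delta_pos":[0,0,0],"twist":[0,0,0]},{"fingers":-1,"delta_pos":[0,0,0],"twist":[0,0,0]},{"fingers":-1,"delta_pos":[0,0,0],"twist":[0,0,0]},{"fingers":-1,"delta_pos":[0,0,0],"twist":[0,0,0]}]'; python3 -m inch '[{"fingers":-1,"delta_pos":[0,0,0],"twist":[0,0,0]},{"fingers":-1,"delta_pos":[0,0,0],"twist":[0,0,0]},{"fingers":-1,"delta_pos":[0,0,0],"twist":[0,0,0]}]'
```

```text
time: 4.18
tool_pos: [0.4955, -0.1266, 0.1914]
tool_rot: [0.703, 0.076, 0.703, -0.076]
contact_force: [0.6, -1.0, 0.2]
gripper_width: 0.132
time: 4.55
tool_pos: [0.4955, -0.1266, 0.1914]
tool_rot: [0.703, 0.076, 0.703, -0.076]
contact_force: [-0.1, 1.0, 0.2]
gripper_width: 0.131
```

```bash
python3 -m inch '[{"fingers":-1,"delta_pos":[-0.7,0,0],"twist":[0,0,0]},{"fingers":-1,"delta_pos":[-0.7,0,0],"twist":[0,0,0]},{"fingers":-1,"delta_pos":[-0.7,0,0],"twist":[0,0,0]},{"fingers":-1,"delta_pos":[-0.8,0,0],"twist":[0,0,0]},{"fingers":-1,"delta_pos":[0,0,0],"twist":[0,0,0]}]'
python3 - <<'E'
from h import *
from plant import manip,viewer
plan(manip.state(),[.495+.205*.2122,-.1268+.205*.977,.2205],-12.25)
f=viewer.grab_frame("scene");cv2.imwrite("pics/s4.png",cv2.resize(f["pixels"][80:290,150:430],None,fx=2.8,fy=2.8))
E
```

```text
time: 5.18
tool_pos: [0.4959, -0.1268, 0.2215]
tool_rot: [0.704, 0.076, 0.702, -0.076]
contact_force: [-0.5, -0.1, -0.6]
gripper_width: 0.131
twist deg [-0.13  0.11  0.02]  delta cm [ 0.091 20.477 -0.137] after-turn cm [ 0.1  20.48 -0.09]
twist deg [ 1.7987e+02  3.0000e-02 -1.7000e-01]  delta cm [ 0.091 20.477 -0.137] after-turn cm [  0.1  -20.48   0.09]
R [[0.002, 0.214, 0.977], [-0.001, 0.977, -0.214], [-1.0, -0.0, 0.002]] joints [-0.396 -0.218  1.884 -0.     1.473 -0.18 ] pos [ 0.4959 -0.1268  0.2215]
```

View pics/s4.png

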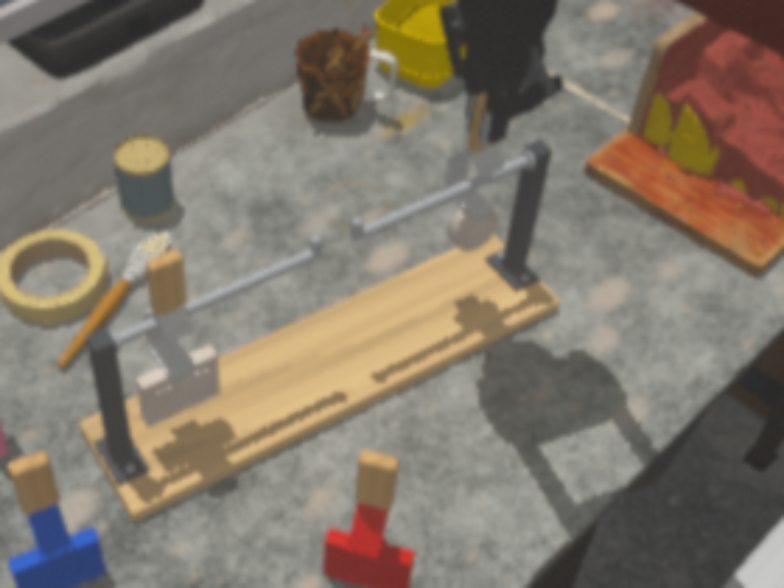

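```bash
python3 -m inch '[{"fingers":-1,"delta_pos":[0,1,0],"twist":[0,0,0]},{"fingers":-1,"delta_pos":[0,2,0],"twist":[0,0,0]},{"fingers":-1,"delta_pos":[0,2,0],"twist":[0,0,0]},{"fingers":-1,"delta_pos":[0,2,0],"twist":[0,0,0]},{"fingers":-1,"delta_pos":[0,1,0],"twist":[0,0,0]}]'
python3 - <<'E'
from h import *
from plant import manip,viewer
plan(manip.state(),[.495+.205*.2122,-.1268+.205*.977,.2205],-12.25)
E
```

```text
time: 5.85
tool_pos: [0.5125, -0.0471, 0.2198]
tool_rot: [0.703, 0.076, 0.703, -0.076]
contact_force: [-0.1, -0.4, -0.8]
gripper_width: 0.13
twist deg [-0.05 -0.05 -0.01]  delta cm [-0.066 12.337 -0.028] after-turn cm [-0.07 12.34 -0.02]
twist deg [ 1.7995e+02 -2.0000e-02  8.0000e-02]  delta cm [-0.066 12.337 -0.028] after-turn cm [ -0.07 -12.34   0.02]
R [[-0.001, 0.213, 0.977], [0.0, 0.977, -0.213], [-1.0, 0.0, -0.001]] joints [-0.236 -0.207  1.878  0.     1.472 -0.022] pos [ 0.5125 -0.0471  0.2198]
```

```bash
python3 -m inch '[{"fingers":-1,"delta_pos":[0,1.6,0],"twist":[0,0,0]},{"fingers":-1,"delta_pos":[0,2,0],"twist":[0,0,0]},{"fingers":-1,"delta_pos":[0,2,0],"twist":[0,0,0]},{"fingers":-1,"delta_pos":[0,2,0],"twist":[0,0,0]},{"fingers":-1,"delta_pos":[0,2,0],"twist":[0,0,0]}]'; python3 -m inch '[{"fingers":-1,"delta_pos":[0,1.8,0],"twist":[0,0,0]},{"fingers":-1,"delta_pos":[0,0.8,0],"twist":[0,0,0]},{"fingers":-1,"delta_pos":[0,0,0],"twist":[0,0,0]},{"fingers":-1,"delta_pos":[0,0,0],"twist":[0,0,0]}]'
python3 - <<'E'
from h import *
from plant import manip,viewer
plan(manip.state(),[.495+.205*.2122,-.1268+.205*.977,.2205],-12.25)
f=viewer.grab_frame("scene");cv2.imwrite("pics/s5.png",cv2.resize(f["pixels"][80:290,150:430],None,fx=2.8,fy=2.8))
f=viewer.grab_frame("wrist");cv2.imwrite("pics/w5.png",f["pixels"])
E
```

```text
time: 6.48
tool_pos: [0.5333, 0.0463, 0.2202]
tool_rot: [0.703, 0.076, 0.703, -0.076]
contact_force: [0.1, -0.8, -0.9]
gripper_width: 0.135
time: 6.98
tool_pos: [0.5387, 0.0703, 0.2203]
tool_rot: [0.703, 0.076, 0.703, -0.077]
contact_force: [-0.5, 1.1, -1.7]
gripper_width: 0.134
twist deg [-0.16 -0.    0.02]  delta cm [-0.022  0.307 -0.087] after-turn cm [-0.02  0.31 -0.09]
twist deg [1.7984e+02 3.0000e-02 0.0000e+00]  delta cm [-0.022  0.307 -0.087] after-turn cm [-0.02 -0.31  0.09]
R [[-0.0, 0.215, 0.977], [-0.0, 0.977, -0.215], [-1.0, -0.0, -0.0]] joints [-0.007 -0.136  1.815 -0.     1.463  0.209] pos [0.5387 0.0703 0.2203]
```

View pics/s5.png

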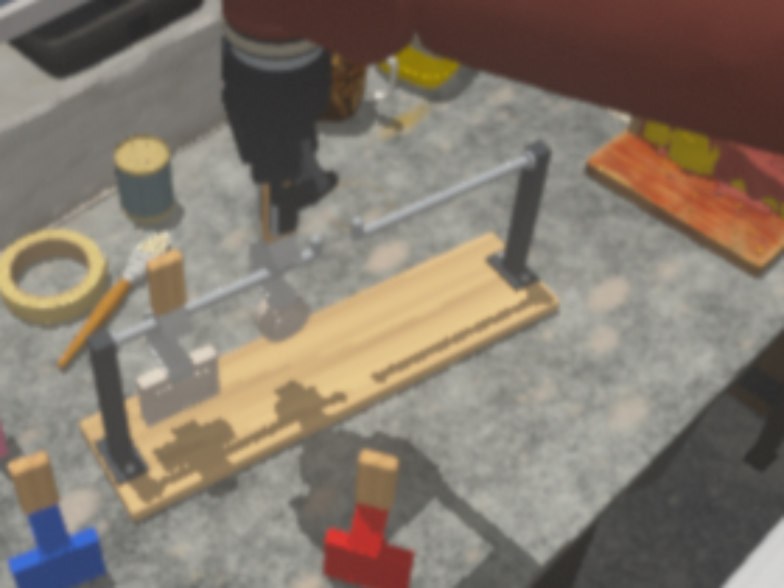

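View pics/w5.png

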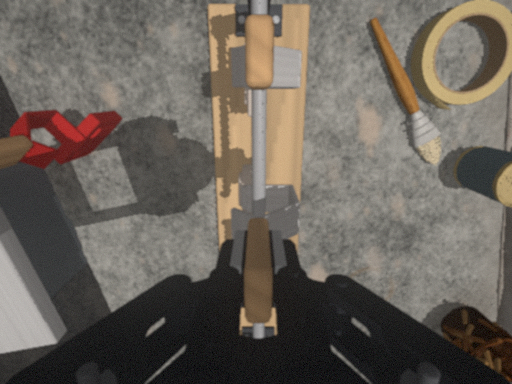

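```bash
python3 -m inch '[{"fingers":-1,"delta_pos":[0.5,0.2,-0.05],"twist":[0,0,0]},{"fingers":-1,"delta_pos":[0.6,0,0],"twist":[0,0,0]},{"fingers":-1,"delta_pos":[0.6,0,0],"twist":[0,0,0]},{"fingers":-1,"delta_pos":[0.5,0,0],"twist":[0,0,0]},{"fingers":-1,"delta_pos":[0,0,0],"twist":[0,0,0]}]'; python3 -m inch '[{"fingers":-1,"delta_pos":[0.3,0,0],"twist":[0,0,0]},{"fingers":-1,"delta_pos":[0.2,0,0],"twist":[0,0,0]},{"fingers":-1,"delta_pos":[0.1,0,0],"twist":[0,0,0]},{"fingers":-1,"delta_pos":[0,0,0],"twist":[0,0,0]},{"fingers":-1,"delta_pos":[0,0,0],"twist":[0,0,0]}]'
python3 - <<'E'
from h import *
from plant import manip,viewer
f=viewer.grab_frame("scene");cv2.imwrite("pics/s6.png",cv2.resize(f["pixels"][80:290,150:430],None,fx=2.8,fy=2.8))
E
```

```text
time: 7.7
tool_pos: [0.5383, 0.0728, 0.1975]
tool_rot: [0.703, 0.076, 0.703, -0.076]
contact_force: [-0.2, 0.4, -1.1]
gripper_width: 0.131
time: 8.32
tool_pos: [0.5387, 0.0728, 0.1924]
tool_rot: [0.703, 0.076, 0.703, -0.076]
contact_force: [0.2, 0.4, -2.1]
gripper_width: 0.134
```

View pics/s6.png

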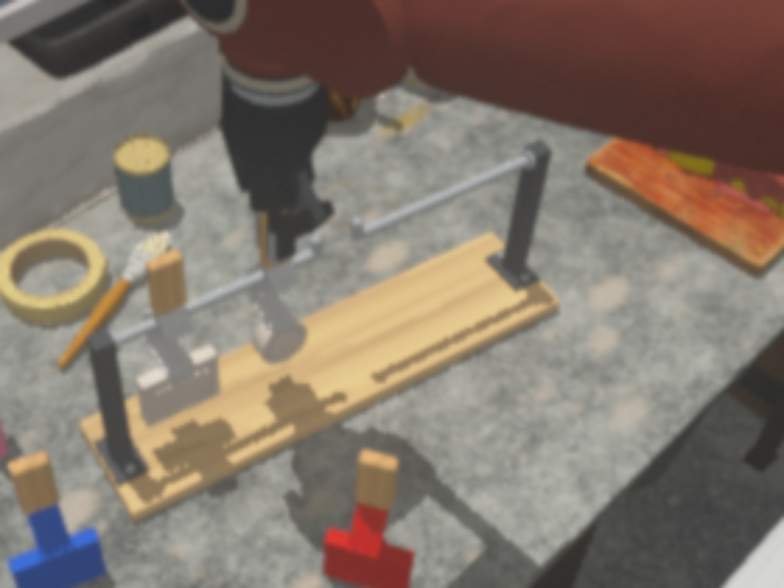

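```bash
python3 -m inch '[{"fingers":-1,"delta_pos":[0.1,0,0],"twist":[0,0,0]},{"fingers":-1,"delta_pos":[0,0,0],"twist":[0,0,0]}]'; python3 -m inch '[{"fingers":-1,"delta_pos":[0.1,0,0],"twist":[0,0,0]},{"fingers":-1,"delta_pos":[0,0,0],"twist":[0,0,0]}]'
```

```text
time: 8.62
tool_pos: [0.5391, 0.0727, 0.1918]
tool_rot: [0.703, 0.076, 0.703, -0.076]
contact_force: [1.5, 1.0, 0.9]
gripper_width: 0.135
time: 8.88
tool_pos: [0.5395, 0.0727, 0.1914]
tool_rot: [0.704, 0.076, 0.702, -0.076]
contact_force: [1.2, -0.7, 3.8]
gripper_width: 0.129
```

Seated (upward force, same height as at pick). Open gradually.

```bash
python3 -m inch '[{"fingers":-0.6,"delta_pos":[0,0,0],"twist":[0,0,0]},{"fingers":-0.4,"delta_pos":[0,0,0],"twist":[0,0,0]},{"fingers":0,"delta_pos":[0,0,0],"twist":[0,0,0]},{"fingers":0.5,"delta_pos":[0,0,0],"twist":[0,0,0]},{"fingers":1,"delta_pos":[0,0,0],"twist":[0,0,0]}]'; python3 -m inch '[{"fingers":1,"delta_pos":[0,0,0],"twist":[0,0,0]},{"fingers":1,"delta_pos":[-2,0,0],"twist":[0,0,0]},{"fingers":1,"delta_pos":[-3,0,0],"twist":[0,0,0]},{"fingers":1,"delta_pos":[-4,0,0],"twist":[0,0,0]},{"fingers":1,"delta_pos":[-4,0,0],"twist":[0,0,0]}]'
python3 - <<'E'
from h import *
from plant import manip,viewer
for n in("scene","wrist","top"):
    f=viewer.grab_frame(n);
    im=f["pixels"]; 
    cv2.imwrite(f"pics/{n}7.png",cv2.resize(im[80:290,150:430],None,fx=2.8,fy=2.8) if n=="scene" else im)
    w=cloud(f).reshape(-1,3);m=(w[:,2]>.225)&(w[:,2]<.245)
    for c in((.5387,.0735),(.557,.164)):
        mm=m&(np.hypot(w[:,0]-c[0],w[:,1]-c[1])<.03);p=w[mm]
        if len(p)>3:print(n,len(p),cv2.minAreaRect(p[:,:2].astype(np.float32)),np.percentile(p[:,2],90))
E
```

```text
time: 9.5
tool_pos: [0.5386, 0.0728, 0.1902]
tool_rot: [0.703, 0.076, 0.703, -0.076]
contact_force: [0.1, 1.2, 0.1]
gripper_width: 0.9
time: 10.12
tool_pos: [0.5387, 0.0728, 0.3233]
tool_rot: [0.704, 0.076, 0.702, -0.076]
contact_force: [-0.1, 0.4, 0.5]
gripper_width: 1.001
scene 81 ((0.5366190075874329, 0.07217399030923843), (0.027644207701086998, 0.012317446060478687), 78.84261322021484) 0.23544412376498947
scene 88 ((0.5572316646575928, 0.16590197384357452), (0.02787458896636963, 0.012654441408813), 72.6172866821289) 0.23483061437913808
wrist 403 ((0.539004385471344, 0.07206271588802338), (0.028284750878810883, 0.010889148339629173), 77.26136779785156) 0.23534854499173222
wrist 549 ((0.5598229169845581, 0.16578325629234314), (0.02726055681705475, 0.011268862523138523), 77.91903686523438) 0.23532998054026294
top 10 ((0.5382124781608582, 0.06029903143644333), (0.011167608201503754, 0.007939286530017853), 44.28227996826172) 0.23642673377928117
top 30 ((0.559253454208374, 0.17020481824874878), (0.012565311044454575, 0.011584029532968998), 88.97038269042969) 0.2358779668478175
```

View pics/scene7.png

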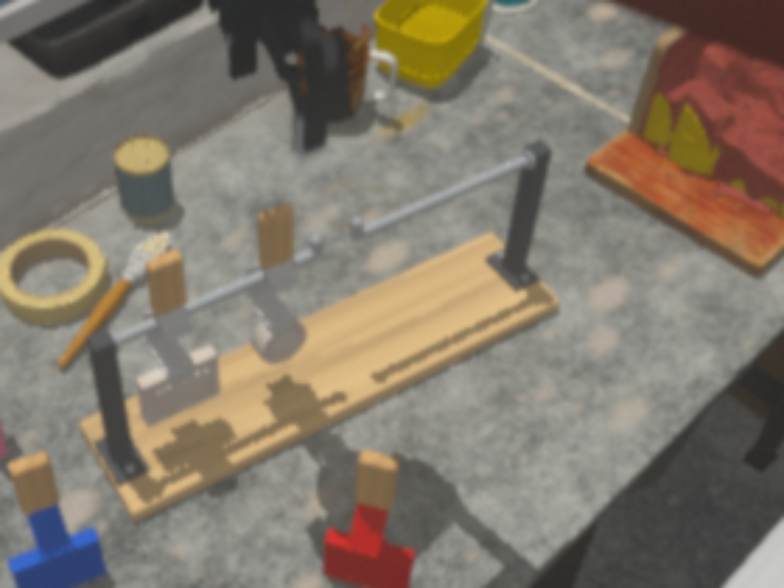

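View pics/wrist7.png

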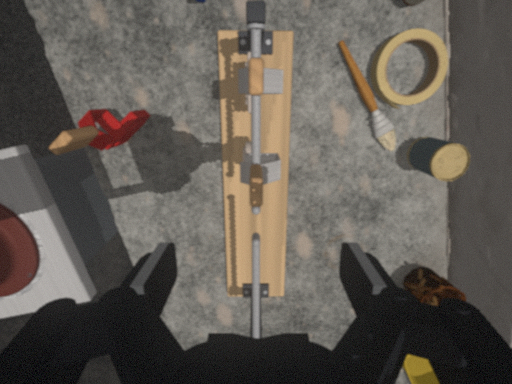

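```bash
python3 -m inch '[{"fingers":1,"delta_pos":[0,0,0],"twist":[0,0,0]},{"fingers":1,"delta_pos":[0,0,0],"twist":[0,0,0]},{"fingers":1,"delta_pos":[0,0,0],"twist":[0,0,0]},{"fingers":1,"delta_pos":[0,0,0],"twist":[0,0,0]},{"fingers":1,"delta_pos":[0,0,0],"twist":[0,0,0]}]'; python3 -c "
from plant import manip
print(manip.job_done())"
```

```text
time: 10.9
tool_pos: [0.5386, 0.0728, 0.3201]
tool_rot: [0.703, 0.076, 0.703, -0.076]
contact_force: [0.4, 0.5, 0.0]
gripper_width: 0.999
the job is handed in; nothing more can be done
None
```

The round sample now hangs on the rectangular sample's rail, about 57 mm from the rack's middle, and I handed the job in at about 11 s. I gripped it by its wooden block, lifted it about 29 mm, carried it over both stops and lowered it until the rail took its weight. Then I opened the gripper and backed off upward, clear of everything.

**Round sample:** in the last wrist image the top of its grip is at z 0.235, which is hanging height. It is on the rail's line, and its yaw matches the rail within about 1°. In the scene image it hangs upright.

**Rectangular sample:** it shows no visible movement, about 152 mm from the middle and within a few millimetres of its start.

**Disagreements:** the top camera caught only a few pixels of each grip, so its position reading there was unreliable and I did not use it. The scene camera put the rectangular grip's yaw about 5° off the rail, but from few pixels; the closer wrist view showed it within about 1°. No check failed.

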